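# Change over the pots at the sampling hatch

### The job

Get the sampling hatch ready: first slide the low steel pan along the counter from the double-ring mark to the square mark, then slide the thick-walled white foam pot onto the double-ring mark in its place, each upright and centred on its mark and never lifted off the counter or tipped. Then nest the tall tapered white cup fully down in the foam pot, pressing only lightly so that it does not jam, and let go. The two suction knobs in the way are fixed; leave the jar, tape roll, thermometer and pump bottle where they are.

Things in the scene. Friction and masses are not known exactly. Their poses are not given: they have to be found in the camera images.
- pan: low open round steel pan, straight wall, 110 mm outer diameter, 48 high, wall 3, floor 5 thick, about 0.6 kg, loose; starts on the double-ring mark. Origin at the centre of its underside, z up. It is too wide to grasp across: it can be pushed from outside or dragged by closed fingers put down inside it; push low and start gently, a quick knock at the rim tips it
- pot: open round white foam pot with a weighted base, thick wall, 50 high, outer diameter 104 at the foot and at the rim, tapered bore 55 diameter at its floor and 67 at the mouth, floor 10 thick, about 0.5 kg, loose; starts on the single-ring mark. Origin at the centre of its underside, z up. Dragged by closed fingers inside the bore or pushed from outside
- cup_mid (a point): centre (half-way up, 52.5 above its foot) of the tall tapered open white cup, 105 high, outer diameter 51 at the foot and 65 at the rim, wall 3, 70 g, loose, standing upright. Fully nested, its foot stands on the floor of the pot's bore (this point then 62.5 above the pot's underside) with 2 to 5 mm of play all round, and its top 65 mm stands out of the pot
- cup: the same cup; origin at the centre of its foot, z up
- mark_hatch: double ring printed flat on the counter (diameters 126 and 146), at the hatch; origin at its centre
- mark_square: square outline printed flat on the counter, 144 side; origin at its centre. It is left or right of the double ring, with no pot on it at the start
- mark_wait: single ring printed flat on the counter, 136 diameter, where the foam pot starts; origin at its centre
- knob_left: white suction knob fixed to the counter, 50 diameter, 38 high, left (+y) of the double ring; origin under its centre
- knob_right: the same kind of fixed suction knob right (-y) of the double ring
- jar: squat round bystander jar with a lid, 60 dia x 60 high, white; near the cup and easily taken for it; origin under its centre
- tape: bystander roll of paper tape lying flat, 64 dia x 24 high, origin under its centre
- thermometer: bystander pistol thermometer lying flat, all within 105 mm of its origin (mostly on the robot side of it), 34 high
- pump_bottle: bystander disinfectant pump bottle, 70 dia, 126 high, beyond the pan; origin under its centre
Mind the look-alikes: they are no part of the job. Leave any green look-alike of the pan alone.

How it is judged:
By the outcome, as a careful person would: the job done as asked, in the order asked, and still so for the second after the job is handed in, with the robot touching nothing.
It also fails if it takes over 72 s, if anything falls off the work surface, if the arm or the gripper's body presses on something with over 40 N, if the wrist force passes 120 N, or if a joint passes its speed limit or range.

### The arm

A 6-joint arm with a two-finger parallel gripper is mounted at the origin on the work surface. World frame = base frame: x ahead of the robot, y to its left, z up, the work surface at z = 0. Lengths are in mm, angles in degrees, forces in N, time in s.
With the tool pointing down it reaches from about 300 to 850 mm from the base axis. Payload 4.2 kg.
Tool frame: the origin (TCP) lies on the centre line of the jaws, within the pads' length; the fingertips stand 14 mm ahead of it and the grasp point (between the pads) lies 5 mm behind it; z points along the fingers, y is the line along which they close (so a half turn about z gives the same grasp; the last joint's range is limited). The gripper opens to 91 mm and grips with 3 to 60 N. Pads are 32 mm wide; open, the fingers measure 118 mm over their backs; the gripper's body (76 mm by 178 mm) begins 60 mm behind the grasp point.
Start: joints at [74.37, 18.312, 89.639, -0, 72.044, -1.146], TCP at [143.818, 556.739, 227.976] pointing down, gripper open.
Joint ranges: [-177.97, 177.97], [-48.28, 115.42], [12.27, 149.76], [-77.06, 257.06], [2.81, 150.46], [-146.56, 146.56]. Speed limits (degrees/s): [147.25, 147.25, 180, 180, 180, 180].

### API

Orientations are given as [roll, pitch, yaw] about the fixed x, y, z axes, in that order (R = Rz(yaw) Ry(pitch) Rx(roll)).
In Python, from workcell import env gives the robot as it stands.
- The arm moves only by the tool arm_command, never from a script. Its argument "motion" is a list of rows, each an object with "offset": the shift along the tool's x, y, z in m, a list of three; "spin": the turn about the tool's z in rad. In form: [{"offset": [tx, ty, tz], "spin": spin}, ...]. A call has 1 to 5 rows; each row shifts and turns the commanded pose from where the row before left it, along the tool's axes as they then stand; what a row does not reach is not made up. A row lasts 1/8 s, in which the tool goes at most 62.5 mm and 10.7 degrees, less where a joint would pass 70% of its speed; a pose out of reach is approached as far as the arm can. A call with a gripper value outside its range is refused whole. "jaw" is the finger opening in m, from 0 to 0.0912, set as the call begins (left out, the last holds). The fingers move at their own pace and stop on an object; "newtons" is the grip in N (left out, the last holds). Time passes only in rows, so rows that do not move let the fingers close. It gives the time, the measured TCP pose, the force, the opening and the grip force at its end, in the units of the state.
- env.state(): the state, without advancing time (a new reading comes with each control period).
- env.grab_frame(name): name is "scene" or "top"; returns (picture, depth): 480x640x3 uint8, blue, green, red; 480x640 float32, mm along the optical axis (not along the pixel's ray), 0 where there is no reading.
- env.camera_model(name): a dict with "fx", "fy", "cx", "cy" (pixels), "k1" (the pictures are not rectified: a ray, as slopes to the right and down, at radius r is drawn at 1 + k1 r^2 times it, then the intrinsics apply), "eye" and "rotation" of the camera in the world. Camera axes: x right, y down, z forward; pixel columns grow to the right and rows downward; lengths in mm; the calibration is good to about 2 mm. A picture is of the moment at which its call begins. camera_model takes no time and is no camera call.
- env.job_done(): hands the job in; it is judged then, once.
Trained networks look in the newest picture that a camera, given by its name, has taken for a name from the list of things; names that differ only in an ending like _2 or _b are one class to them, and where a whole thing is asked for, a point or a joint stands for the part that bears it (a point fixed in the world has none). Each returns a list of dicts, best first, with "score" (0 to 1); they miss things now and then, are a little off and sometimes report something else, mostly with a low value. They report only what shows in the picture. A call takes as long as a camera call. They do not tell look-alikes from the thing itself.
- env.boxes_of(camera, target): "bbox" ([left, top, right, bottom] in pixels, round what is visible of it).
- env.pinpoint(camera, target): "location" ([column, row] in pixels: a listed point, or the origin of a listed thing).
The state is a dict: "time_s": time; "qpos": joint angles; "qvel": joint speeds; "effort": joint torques, N m; "ee_pos": TCP position; "ee_rot": TCP orientation; "force": force on the tool from outside, world axes, zero at the start; "torque": the same for the moment, N m; "gripper_width": finger opening in mm; "gripper_force": force on a finger pad.
Only numpy, scipy, OpenCV 4.12 (cv2) and the standard library are available. Lean on these libraries where they do the work, as an engineer would, in place of code of your own. Each camera call takes 0.05 s, during which the arm holds its last target. There are 200 camera calls.

## Working session

There is one attempt and no reset: what is moved stays moved. The work goes in short steps, Python scripts to look and compute and a tool call to move; the robot and the scene stay as the last step left them, time stands still between calls to the robot, and variables do not carry over. Pictures are saved under pics/ and viewed, at most 10 in all, crops included, and the job is handed in when it is done.

Besides the shell and the picture viewer there is one more tool, called after "Request:" as a command line: name --argument value ..., lists and objects as JSON in quotes. arm_command: Moves the arm, as the interface text tells. Its arguments: {"type":"object","properties":{"motion":{"type":"array"},"jaw":{"type":"number"},"newtons":{"type":"number"}},"required":["motion"]}

```bash
mkdir -p pics
cat > h.py <<'E'
import numpy as np, cv2
from workcell import env
def ray(cam,px):
    m=env.camera_model(cam); d=np.array([(px[0]-m['cx'])/m['fx'],(px[1]-m['cy'])/m['fy']]); u=d.copy()
    for _ in range(20): u=d/(1+m['k1']*(u@u))
    return np.array(m['eye'],float),np.array(m['rotation'],float),np.array([u[0],u[1],1.])
def atz(cam,px,z=0):
    e,R,u=ray(cam,px); w=R@u; return e+w*(z-e[2])/w[2]
def atd(cam,px,d):
    e,R,u=ray(cam,px); return e+R@u*d
def grab(cam,name=None):
    p,d=env.grab_frame(cam)
    if name: cv2.imwrite('pics/'+name,p)
    return p,d
E
python3 - <<'E'
from h import *
for c in('top','scene'):
    grab(c,c+'0.png'); m=env.camera_model(c); print(c,np.round(m['eye']),np.round(m['rotation'],2).tolist())
    for t,z in dict(pan=0,pot=0,cup_mid=52.5,cup=0,mark_hatch=0,mark_square=0,mark_wait=0,knob_left=0,knob_right=0,jar=0,tape=0,thermometer=0,pump_bottle=0).items():
        r=env.pinpoint(c,t)
        print(t,[(np.round(q['location']).tolist(),round(q['score'],2),np.round(atz(c,q['location'],z)[:2]).tolist()) for q in r[:3]])
print(env.state())
E
```

```text
top [ 454.   22. 1182.] [-173.17, 0.65, -89.94]Traceback (most recent call last):
  File "<stdin>", line 6, in <module>
  File "h.py", line 8, in atz
    e,R,u=ray(cam,px); w=R@u; return e+w*(z-e[2])/w[2]
                                                  ~^^^
IndexError: invalid index to scalar variable.
```

Rotation is roll/pitch/yaw; convert.

```bash
sed -i "s/np.array(m\['rotation'\],float)/Rot.from_euler('xyz',m['rotation'],degrees=True).as_matrix()/; 1a from scipy.spatial.transform import Rotation as Rot" h.py
python3 - <<'E'
from h import *
for c in('top','scene'):
    grab(c,c+'0.png'); m=env.camera_model(c); print(c,np.round(m['eye']),m['rotation'])
    for t,z in dict(pan=0,pot=0,cup_mid=52.5,cup=0,mark_hatch=0,mark_square=0,mark_wait=0,knob_left=0,knob_right=0,jar=0,tape=0,thermometer=0,pump_bottle=0).items():
        r=env.pinpoint(c,t)
        print(t,[(np.round(q['location']).tolist(),round(q['score'],2),np.round(atz(c,q['location'],z)[:2]).tolist()) for q in r[:3]])
print(env.state())
E
```

```text
top [ 454.   22. 1182.] [-173.17319546    0.64633297  -89.94162048]
pan [([143.0, 345.0], 0.81, [370.0, 411.0]), ([288.0, 130.0], 0.75, [834.0, 113.0]), ([323.0, 240.0], 0.7, [592.0, 35.0])]
pot [([191.0, 264.0], 0.63, [540.0, 317.0])]
cup_mid [([368.0, 319.0], 0.88, [426.0, -55.0]), ([188.0, 261.0], 0.72, [542.0, 310.0]), ([409.0, 252.0], 0.58, [560.0, -141.0])]
cup [([363.0, 318.0], 0.85, [427.0, -48.0])]
mark_hatch []
mark_square []
mark_wait [([444.0, 356.0], 0.7, [350.0, -217.0])]
knob_left [([271.0, 274.0], 0.69, [520.0, 146.0])]
knob_right [([410.0, 252.0], 0.9, [567.0, -149.0])]
jar [([314.0, 314.0], 0.89, [436.0, 55.0])]
tape [([225.0, 353.0], 0.66, [355.0, 240.0])]
thermometer [([440.0, 357.0], 0.8, [348.0, -208.0])]
pump_bottle [([354.0, 150.0], 0.88, [790.0, -32.0])]
scene [1394.  -51. 1083.] [-140.83464544   -0.93297666   85.61288685]
pan [([449.0, 198.0], 0.91, [381.0, 416.0]), ([362.0, 361.0], 0.83, [847.0, 116.0]), ([315.0, 270.0], 0.67, [598.0, 35.0])]
pot [([431.0, 248.0], 0.86, [550.0, 329.0])]
cup_mid [([277.0, 203.0], 0.96, [420.0, -51.0])]
cup [([281.0, 218.0], 
[... 409 characters left out ...]
.0, 273.0], 0.55, [607.0, 26.0])]
{'time_s': 1.5, 'qpos': array([ 7.43684936e+01,  1.83120537e+01,  8.96377874e+01, -2.84874925e-04,
        7.20432946e+01, -1.14571755e+00]), 'qvel': array([0.1002303 , 0.02456837, 0.0279873 , 0.03818636, 0.05760056,
       0.11311545]), 'effort': array([ 2.33572755e-04, -4.12351727e+01, -2.32228857e+01,  7.27969129e-02,
        3.77610256e-02, -6.52547072e-06]), 'ee_pos': array([143.83716014, 556.74923793, 227.98261587]), 'ee_rot': array([1.79993143e+02, 4.08207840e-04, 1.65514299e+02]), 'force': array([-0.35410421,  0.3951864 ,  0.75354953]), 'torque': array([-0.02089368, -0.01677204,  0.00694565]), 'gripper_force': 0.0, 'gripper_width': 91.04294325177082}
```

View pics/top0.png

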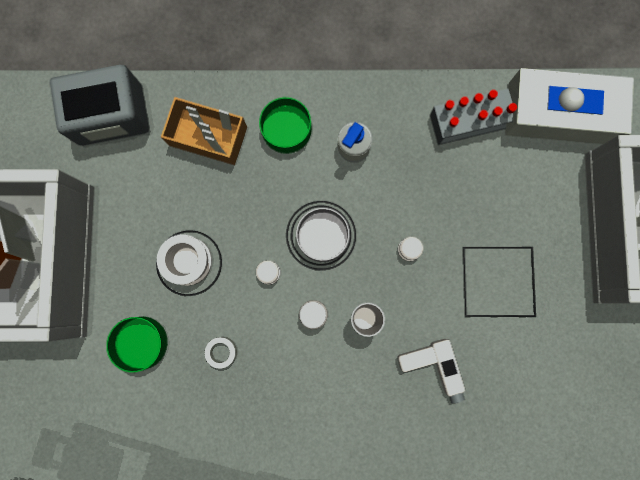

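View pics/scene0.png

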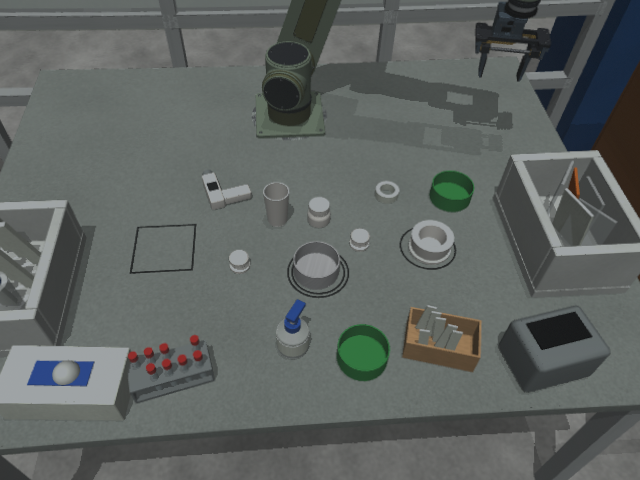

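Candidates for the pan: steel one (321,235) on the double ring, versus green ones (136,344) and (286,125). The steel one fits. For the cup: open and tall at (368,320), versus the lidded jar (313,315). The cup is open and tapered, so it's (368,320). I'll measure precisely and confirm with a crop.

```bash
cat >> h.py <<'E'
def cloud(cam,d):
    m=env.camera_model(cam); v,u=np.mgrid[0:480,0:640]
    K=np.array([[m['fx'],0,m['cx']],[0,m['fy'],m['cy']],[0,0,1.]])
    # radial model with one term
    x=np.stack([(u-m['cx'])/m['fx'],(v-m['cy'])/m['fy']],-1); q=x.copy()
    for _ in range(20): q=x/(1+m['k1']*(q**2).sum(-1,keepdims=True))
    R=Rot.from_euler('xyz',m['rotation'],degrees=True).as_matrix()
    c=np.dstack([q,np.ones((480,640))]); w=c@R.T
    P=np.array(m['eye'])+w*d[...,None]; P[d==0]=np.nan
    g=np.array(m['eye'])+w*(-np.array(m['eye'])[2]/w[...,2])[...,None]
    return P,g
from scipy.optimize import least_squares
def circ(p,c0,r=None):
    if r: f=lambda a:np.hypot(*(p-a[:2]).T)-r; a0=list(c0)
    else: f=lambda a:np.hypot(*(p-a[:2]).T)-a[2]; a0=[*c0,40]
    s=least_squares(f,a0,loss='soft_l1',f_scale=1.5); return np.round(s.x,1),round(float(np.median(abs(s.fun))),2)
E
python3 - <<'E'
from h import *
for c in('top','scene'):
    p,d=grab(c); P,g=cloud(c,d); gray=cv2.cvtColor(p,cv2.COLOR_BGR2GRAY)
    print(c,'ground z',np.nanmedian(P[330:470,300:420,2]) if c=='top' else np.nanmedian(P[150:170,150:200,2]))
    for n,c0,z0,z1,rr in [('pan',(594,35),43,54,80),('pot',(542,322),45,56,75),('cup',(426,-50),98,112,50),('jar',(430,57),54,66,45),('knobL',(521,147),32,44,40),('knobR',(568,-148),32,44,40),('pump',(795,-30),60,130,60),('tape',(356,241),18,30,45)]:
        r=np.hypot(P[...,0]-c0[0],P[...,1]-c0[1]); k=(r<rr)&(P[...,2]>z0)&(P[...,2]<z1); q=P[k]
        if len(q)<8: print(n,'few');continue
        (x,y),R=cv2.minEnclosingCircle(q[:,:2].astype(np.float32)); print(n,len(q),'enc',round(x,1),round(y,1),round(R,1),'z',np.round(np.median(q[:,2]),1), 'mid',np.round((q.max(0)+q.min(0))/2,1)[:2])
    near=abs(P[...,2])<8; dark=(gray<60)&near
    for n,c0,rs in [('hatch',(592,35),(73,)),('wait',(540,316),(68,))]:
        r=np.hypot(g[...,0]-c0[0],g[...,1]-c0[1])
        for R in rs:
            q=g[dark&(abs(r-R)<8)][:,:2]; print(n,R,len(q),circ(q,c0,R),circ(q,c0))
    b=(464,534,248,316) if c=='top' else (131,196,224,272)
    k=np.zeros_like(dark); k[b[2]-6:b[3]+6,b[0]-6:b[1]+6]=1; q=g[dark&k][:,:2].astype(np.float32); print('square',len(q),cv2.minAreaRect(q))
    if c=='top': cv2.imwrite('pics/crop.png',cv2.resize(p[200:400,140:440],None,fx=2.6,fy=2.6,interpolation=cv2.INTER_CUBIC))
E
```

```text
top ground z -0.6369100379232577
pan 254 enc 599.5 36.6 55.0 z 47.2 mid [599.3  37. ]
pot 1158 enc 546.9 324.5 51.8 z 49.6 mid [546.6 324.1]
cup 182 enc 426.9 -50.7 32.3 z 103.7 mid [426.7 -51.1]
jar 540 enc 434.9 56.5 26.4 z 59.6 mid [435.2  56.7]
knobL 406 enc 522.2 151.2 23.6 z 37.2 mid [521.6 150.6]
knobR 393 enc 571.7 -147.1 23.7 z 37.1 mid [ 571.2 -147.2]
pump 866 enc 794.3 -28.2 37.1 z 73.5 mid [795.2 -30.2]
tape 472 enc 357.5 247.0 31.7 z 23.4 mid [357.5 246.7]
hatch 73 214 (array([594.9,  35.5]), 2.91) (array([596.6,  36.6,  70.8]), 2.26)
wait 68 261 (array([543.9, 321.8]), 0.88) (array([543.9, 321.8,  68.1]), 0.91)
square 435 ((504.46820068359375, -334.99371337890625), (145.27316284179688, 147.5159454345703), 0.15367741882801056)
scene ground z 0.3000522857627175
pan 240 enc 602.3 34.2 56.8 z 46.8 mid [602.   34.9]
pot 686 enc 551.1 323.8 54.0 z 49.5 mid [551.5 323.1]
cup 154 enc 429.5 -50.3 37.9 z 103.0 mid [429.5 -52.6]
jar 275 enc 437.3 55.5 29.1 z 59.2 mid [437.3  55.1]
knobL 220 enc 525.9 148.9 25.0 z 37.3 mid [525.4 149.4]
knobR 248 enc 575.9 -149.3 24.7 z 36.8 mid [ 575.9 -148.3]
pump 966 enc 799.3 -29.9 37.7 z 76.6 mid [798.8 -32. ]
tape 232 enc 362.5 247.3 34.6 z 22.9 mid [361.4 245.1]
hatch 73 146 (array([593.4,  36.7]), 2.31) (array([595.6,  37.4,  70.9]), 2.26)
wait 68 116 (array([544.6, 321. ]), 0.8) (array([544.6, 321. ,  68.1]), 0.78)
square 268 ((505.8390197753906, -335.7844543457031), (148.01287841796875, 147.94432067871094), 89.94859313964844)
```

View pics/crop.png

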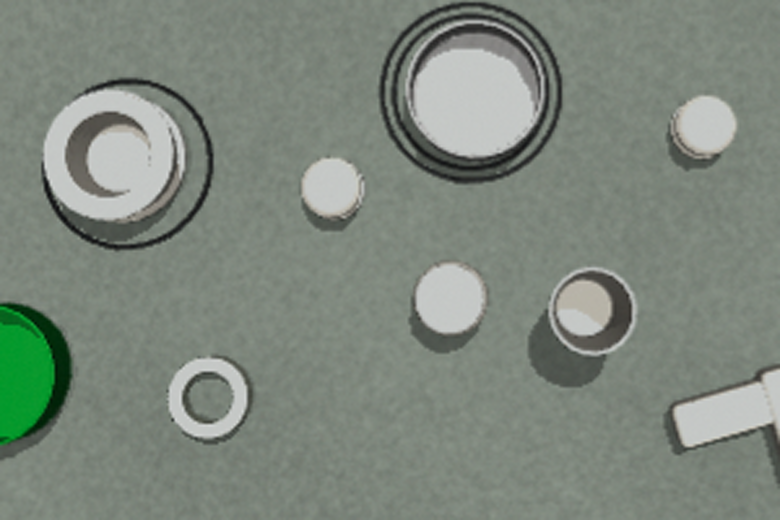

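The crop confirms it: the cup is open with a thin rim at crop (592,311), the jar is lidded at (450,298), and the steel pan is at (477,90) in the double ring. I'll squarely align the tool (yaw 180: offset = −dx, dy, −dz) and go above the pan at (600,36), fingers closed.

Request:
arm_command --motion '[{"offset":[0,0,0],"spin":-0.1265},{"offset":[0,0,0],"spin":-0.1265},{"offset":[-0.03,-0.034,0],"spin":0},{"offset":[-0.038,-0.0434,0],"spin":0},{"offset":[-0.038,-0.0434,0],"spin":0}]' --jaw 0 --newtons 10

```text
time_s: 2.22
ee_pos: [250.7, 434.9, 228.0]
ee_rot: [180.0, 0.0, -179.9]
force: [1.8, 0.3, 0.0]
gripper_width: 44.1
gripper_force: 0.0
```

Request:
arm_command --motion '[{"offset":[-0.038,-0.0434,0],"spin":0},{"offset":[-0.038,-0.0434,0],"spin":0},{"offset":[-0.038,-0.0434,0],"spin":0},{"offset":[-0.038,-0.0434,0],"spin":0},{"offset":[-0.038,-0.0434,0],"spin":0}]'

```text
time_s: 2.85
ee_pos: [441.0, 217.5, 228.3]
ee_rot: [180.0, 0.0, -180.0]
force: [1.2, 0.9, 0.4]
gripper_width: 0.4
gripper_force: 0.0
```

Request:
arm_command --motion '[{"offset":[-0.038,-0.0434,0.01],"spin":0},{"offset":[-0.038,-0.0434,0.02],"spin":0},{"offset":[-0.038,-0.0434,0.02],"spin":0},{"offset":[-0.03,-0.035,0.02],"spin":0},{"offset":[0,0,0.02],"spin":0}]'

```text
time_s: 3.48
ee_pos: [586.1, 51.1, 137.0]
ee_rot: [-180.0, 0.1, 179.8]
force: [0.2, 0.5, 0.1]
gripper_width: 0.6
gripper_force: 0.0
```

Request:
arm_command --motion '[{"offset":[-0.013,-0.015,0.03],"spin":0},{"offset":[0,0,0.035],"spin":0},{"offset":[0,0,0.025],"spin":0},{"offset":[0,0,0.016],"spin":0},{"offset":[0,0,0.007],"spin":0}]'

```text
time_s: 4.1
ee_pos: [596.9, 38.9, 24.3]
ee_rot: [180.0, -0.0, -180.0]
force: [-0.4, -0.4, 0.4]
gripper_width: 0.3
gripper_force: 0.0
```

Request:
arm_command --motion '[{"offset":[-0.005,-0.0085,0],"spin":0},{"offset":[-0.005,-0.0085,0],"spin":0},{"offset":[-0.003,-0.005,0],"spin":0},{"offset":[-0.0015,-0.0025,0],"spin":0},{"offset":[-0.0015,-0.0025,0],"spin":0}]'

```text
time_s: 4.72
ee_pos: [613.0, 11.7, 25.1]
ee_rot: [180.0, 0.0, -180.0]
force: [0.2, -0.1, -0.3]
gripper_width: 0.7
gripper_force: 0.0
```

Request:
arm_command --motion '[{"offset":[-0.0015,-0.0025,0],"spin":0},{"offset":[-0.0015,-0.0025,0],"spin":0},{"offset":[-0.0015,-0.0025,0],"spin":0},{"offset":[-0.0015,-0.0025,0],"spin":0},{"offset":[-0.002,-0.0035,0],"spin":0}]'

```text
time_s: 5.35
ee_pos: [620.6, -1.4, 24.8]
ee_rot: [180.0, -0.1, -180.0]
force: [-1.7, 3.0, 0.8]
gripper_width: 0.2
gripper_force: 1.9
```

Request:
arm_command --motion '[{"offset":[-0.003,-0.005,0],"spin":0},{"offset":[-0.005,-0.008,0],"spin":0},{"offset":[-0.007,-0.0115,0],"spin":0},{"offset":[-0.007,-0.0115,0],"spin":0},{"offset":[-0.007,-0.0115,0],"spin":0}]'

```text
time_s: 5.98
ee_pos: [650.5, -50.2, 24.9]
ee_rot: [180.0, 0.0, 180.0]
force: [-1.2, 3.0, 0.8]
gripper_width: 0.4
gripper_force: 1.8
```

Request:
arm_command --motion '[{"offset":[-0.007,-0.0115,0],"spin":0},{"offset":[-0.007,-0.0115,0],"spin":0},{"offset":[-0.007,-0.0115,0],"spin":0},{"offset":[-0.007,-0.0115,0],"spin":0},{"offset":[-0.007,-0.0115,0],"spin":0}]'

```text
time_s: 6.6
ee_pos: [685.4, -107.4, 24.9]
ee_rot: [180.0, -0.0, -180.0]
force: [-1.9, 2.8, 0.9]
gripper_width: 0.3
gripper_force: 1.8
```

Request:
arm_command --motion '[{"offset":[-0.005,-0.012,0],"spin":0},{"offset":[0,-0.013,0],"spin":0},{"offset":[0,-0.013,0],"spin":0},{"offset":[0,-0.013,0],"spin":0},{"offset":[0,-0.013,0],"spin":0}]'

```text
time_s: 7.22
ee_pos: [690.1, -171.6, 25.0]
ee_rot: [180.0, 0.0, 180.0]
force: [-0.2, 3.4, -1.0]
gripper_width: 0.6
gripper_force: 1.5
```

```bash
cat >> h.py <<'E'
def rim(c0,z0,z1,rr,R,Rin,cams=('top',),name=None,raw=False):
    for c in cams:
        p,d=grab(c,name and c+name); P,g=cloud(c,d)
        r=np.hypot(P[...,0]-c0[0],P[...,1]-c0[1]); q=P[(r<rr)&(P[...,2]>z0)&(P[...,2]<z1)]
        (x,y),e=cv2.minEnclosingCircle(q[:,:2].astype(np.float32))
        print(c,len(q),'enc',round(x,1),round(y,1),round(e,1),'fit',*circ(q[:,:2],(x,y),(R+Rin)/2) if len(q)>9 else '')
E
python3 - <<'E'
from h import *
rim((688,-135),43,51,90,55,52,('top','scene'),'1.png')
E
```

```text
top 108 enc 690.4 -130.0 54.6 fit [ 689.8 -132.6] 0.81
scene 195 enc 693.4 -134.7 56.5 fit [ 693.1 -135.8] 1.1
```

View pics/scene1.png

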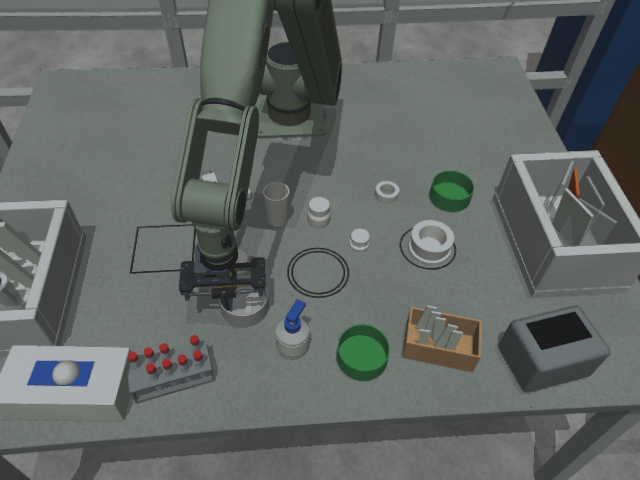

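The pan is at (243,300), upright, and the ring is clear. Continuing round the knob.

Request:
arm_command --motion '[{"offset":[0,-0.013,0],"spin":0},{"offset":[0,-0.013,0],"spin":0},{"offset":[0,-0.013,0],"spin":0},{"offset":[0,-0.013,0],"spin":0},{"offset":[0.003,-0.008,0],"spin":0}]'

```text
time_s: 7.95
ee_pos: [687.5, -231.8, 25.1]
ee_rot: [-180.0, 0.1, 180.0]
force: [1.4, 3.6, 1.5]
gripper_width: 0.4
gripper_force: 2.0
```

Request:
arm_command --motion '[{"offset":[0.006,-0.005,0],"spin":0},{"offset":[0.008,-0.006,0],"spin":0},{"offset":[0.01,-0.006,0],"spin":0},{"offset":[0.01,-0.006,0],"spin":0},{"offset":[0.011,-0.006,0],"spin":0}]'

```text
time_s: 8.57
ee_pos: [641.3, -260.1, 25.1]
ee_rot: [-180.0, 0.0, -180.0]
force: [3.3, 1.6, 0.8]
gripper_width: 0.2
gripper_force: 1.7
```

Request:
arm_command --motion '[{"offset":[0.012,-0.007,0],"spin":0},{"offset":[0.012,-0.007,0],"spin":0},{"offset":[0.012,-0.007,0],"spin":0},{"offset":[0.012,-0.007,0],"spin":0},{"offset":[0.012,-0.007,0],"spin":0}]'

```text
time_s: 9.2
ee_pos: [581.3, -295.2, 25.0]
ee_rot: [-180.0, 0.0, -180.0]
force: [3.4, 1.4, 1.0]
gripper_width: 0.6
gripper_force: 1.9
```

Run:
```python
from h import *
print(env.state()['ee_pos'])
rim((605,-280),43,51,90,55,52,('top','scene'))
```

```text
[ 581.25348508 -295.20699875   24.98854163]
top 100 enc 606.2 -273.8 55.4 fit [ 605.3 -273.6] 0.89
scene 210 enc 606.5 -274.7 57.2 fit [ 606.5 -275.4] 1.25
```

Request:
arm_command --motion '[{"offset":[0.012,-0.007,0],"spin":0},{"offset":[0.012,-0.007,0],"spin":0},{"offset":[0.012,-0.007,0],"spin":0},{"offset":[0.012,-0.007,0],"spin":0},{"offset":[0.012,-0.007,0],"spin":0}]'

```text
time_s: 9.93
ee_pos: [520.9, -330.1, 24.8]
ee_rot: [180.0, -0.0, -180.0]
force: [2.8, 2.0, -1.9]
gripper_width: 0.7
gripper_force: 1.3
```

Request:
arm_command --motion '[{"offset":[0.012,-0.008,0],"spin":0},{"offset":[0.009,-0.006,0],"spin":0},{"offset":[0.006,-0.004,0],"spin":0},{"offset":[0,0,0],"spin":0}]'

```text
time_s: 10.42
ee_pos: [494.2, -348.2, 25.0]
ee_rot: [-180.0, -0.1, 180.0]
force: [-0.4, 0.4, -0.4]
gripper_width: 0.5
gripper_force: 0.0
```

Run:
```python
from h import *
print(env.state()['ee_pos'])
rim((515,-329),43,51,90,55,52,('top','scene'))
```

```text
[ 494.2100468  -348.18188415   24.97442528]
top 113 enc 526.3 -327.1 55.1 fit [ 519.  -329.4] 0.88
scene 183 enc 523.0 -330.8 56.9 fit [ 523.2 -330.2] 1.17
```

Request:
arm_command --motion '[{"offset":[0.004,-0.002,0],"spin":0},{"offset":[0.005,-0.002,0],"spin":0},{"offset":[0.004,-0.002,0],"spin":0},{"offset":[0.001,0,0],"spin":0},{"offset":[-0.008,0.006,0],"spin":0}]'

```text
time_s: 11.15
ee_pos: [488.1, -347.8, 24.8]
ee_rot: [180.0, -0.1, 180.0]
force: [0.4, -1.2, 0.1]
gripper_width: 0.7
gripper_force: 0.0
```

Request:
arm_command --motion '[{"offset":[-0.005,0.004,-0.01],"spin":0},{"offset":[0,0,-0.04],"spin":0},{"offset":[0,0,-0.05],"spin":0},{"offset":[0,0.05,0],"spin":0},{"offset":[0,0.06,0],"spin":0}]'

```text
time_s: 11.78
ee_pos: [494.6, -233.2, 126.3]
ee_rot: [-179.9, 0.1, 179.9]
force: [0.2, 0.7, -0.8]
gripper_width: -0.0
gripper_force: 0.0
```

Request:
arm_command --motion '[{"offset":[0,0.06,0],"spin":0},{"offset":[0,0.06,0],"spin":0}]'

```text
time_s: 12.02
ee_pos: [493.9, -111.8, 125.7]
ee_rot: [-180.0, 0.1, -180.0]
force: [2.1, -0.4, -0.3]
gripper_width: -0.0
gripper_force: 0.0
```

```bash
cat >> h.py <<'E'
def marks(cams=('top','scene'),which=('hatch','square')):
    for c in cams:
        p,d=grab(c); P,g=cloud(c,d); gray=cv2.cvtColor(p,cv2.COLOR_BGR2GRAY); dark=(gray<70)&(abs(P[...,2])<8)
        if 'hatch' in which:
            r=np.hypot(g[...,0]-595,g[...,1]-36); q=g[dark&(r>58)&(r<78)][:,:2]
            f=lambda a:np.min(np.abs(np.hypot(*(q-a).T)[:,None]-[63,73]),1)
            print(c,'hatch',len(q),np.round(least_squares(f,[595,36],loss='soft_l1').x,1))
        if 'square' in which:
            k=dark&(abs(g[...,0]-505)<85)&(abs(g[...,1]+335)<85)&(np.maximum(abs(g[...,0]-505),abs(g[...,1]+335))>64)
            q=g[k][:,:2]; f=lambda a:np.max(abs(q-a),1)-72
            print(c,'square',len(q),np.round(least_squares(f,[505,-335],loss='soft_l1').x,1))
E
python3 - <<'E'
from h import *
print(env.state()['ee_pos'])
rim((505,-335),43,51,75,55,52,('top','scene'))
marks()
E
```

```text
[ 493.93901577 -111.75667847  125.74627355]
top 225 enc 507.4 -337.2 55.2 fit [ 507.7 -336.6] 0.88
scene 210 enc 510.5 -336.8 57.4 fit [ 510.7 -337.3] 0.92
top hatch 388 [593.7  35.7]
top square 330 [ 504.7 -334.6]
scene hatch 308 [594.4  35.1]
scene square 278 [ 505.3 -335.7]
```

Pan is ~4 mm too far in +x; nudge it.

Request:
arm_command --motion '[{"offset":[0,-0.06,0],"spin":0},{"offset":[0,-0.06,0],"spin":0},{"offset":[0,-0.06,0],"spin":0},{"offset":[-0.004,-0.042,0.02],"spin":0},{"offset":[0,0,0.03],"spin":0}]'

```text
time_s: 12.85
ee_pos: [498.4, -341.6, 75.2]
ee_rot: [-179.8, 0.2, 179.7]
force: [-0.8, 0.5, 0.4]
gripper_width: 0.6
gripper_force: 0.0
```

Request:
arm_command --motion '[{"offset":[0,0,0.03],"spin":0},{"offset":[0,0,0.02],"spin":0},{"offset":[0.012,0,0],"spin":0},{"offset":[0.008,0,0],"spin":0},{"offset":[0.003,0,0],"spin":0}]'

```text
time_s: 13.48
ee_pos: [475.5, -336.8, 26.2]
ee_rot: [-179.9, 0.2, 179.9]
force: [2.0, -0.4, -2.1]
gripper_width: 0.7
gripper_force: 1.3
```

Request:
arm_command --motion '[{"offset":[0.001,0,0],"spin":0},{"offset":[0.001,0,0],"spin":0},{"offset":[0.001,0,0],"spin":0},{"offset":[0,0,0],"spin":0}]'

```text
time_s: 13.98
ee_pos: [473.5, -336.4, 25.9]
ee_rot: [-179.9, 0.2, -180.0]
force: [4.9, -0.5, 3.0]
gripper_width: 0.3
gripper_force: 2.6
```

Request:
arm_command --motion '[{"offset":[0.001,0,0],"spin":0},{"offset":[0.001,0,0],"spin":0},{"offset":[0.001,0,0],"spin":0},{"offset":[0,0,0],"spin":0}]'

```text
time_s: 14.48
ee_pos: [470.4, -336.2, 25.8]
ee_rot: [-179.9, 0.2, -180.0]
force: [5.1, -0.6, 2.8]
gripper_width: 0.6
gripper_force: 2.5
```

Request:
arm_command --motion '[{"offset":[-0.01,0,0],"spin":0},{"offset":[-0.01,0,-0.03],"spin":0},{"offset":[0,0,-0.05],"spin":0},{"offset":[0,0.02,-0.05],"spin":0},{"offset":[-0.006,0.05,-0.02],"spin":0}]'

```text
time_s: 15.1
ee_pos: [495.3, -266.4, 177.2]
ee_rot: [-179.9, 0.1, 179.9]
force: [0.6, -0.1, -0.0]
gripper_width: 0.5
gripper_force: 0.0
```

Request:
arm_command --motion '[{"offset":[-0.005,0.06,0],"spin":0},{"offset":[-0.005,0.06,0],"spin":0},{"offset":[-0.005,0.06,0],"spin":0},{"offset":[-0.005,0.06,0],"spin":0},{"offset":[-0.005,0.06,0],"spin":0}]'

```text
time_s: 15.72
ee_pos: [518.6, 36.2, 174.2]
ee_rot: [-180.0, -0.2, -180.0]
force: [1.4, 0.1, 0.1]
gripper_width: 0.7
gripper_force: 0.0
```

Run:
```python
from h import *
print(env.state()['ee_pos'])
rim((505,-335),43,51,75,55,52,('top','scene'))
rim((548,324),45,53,62,52,33,('top','scene'))
```

```text
[518.55484879  36.22205629 174.15943178]
top 278 enc 502.3 -335.2 55.7 fit [ 502.  -335.6] 0.83
scene 209 enc 504.1 -334.4 57.6 fit [ 505.1 -335.8] 1.12
top 1084 enc 547.2 324.5 51.6 fit [546.8 324.1] 4.69
scene 655 enc 549.7 323.6 54.4 fit [551.6 322.8] 5.07
```

Request:
arm_command --motion '[{"offset":[-0.005,0.05,0],"spin":0},{"offset":[-0.006,0.06,0],"spin":0},{"offset":[-0.006,0.06,0],"spin":0},{"offset":[-0.006,0.06,0],"spin":0},{"offset":[-0.006,0.052,0.02],"spin":0}]'

```text
time_s: 16.55
ee_pos: [550.3, 316.8, 155.8]
ee_rot: [180.0, 0.1, 179.9]
force: [0.7, -0.0, -0.3]
gripper_width: 0.4
gripper_force: 0.0
```

Request:
arm_command --motion '[{"offset":[0,0.006,0.03],"spin":0},{"offset":[0,0,0.03],"spin":0},{"offset":[0,0,0],"spin":0}]'

```text
time_s: 16.92
ee_pos: [547.5, 319.7, 92.0]
ee_rot: [-179.8, -0.4, 179.9]
force: [-0.3, -0.1, 0.2]
gripper_width: 0.4
gripper_force: 0.0
```

Center: +4.5 in y, then down 63 to z ≈ 29; drag slowly until contact.

Request:
arm_command --motion '[{"offset":[0,0.004,0.01],"spin":0},{"offset":[0,0,0.02],"spin":0},{"offset":[0,0,0.018],"spin":0},{"offset":[0,0,0.014],"spin":0},{"offset":[0,0,0],"spin":0}]'

```text
time_s: 17.55
ee_pos: [548.3, 325.9, 31.8]
ee_rot: [-179.9, -0.1, -180.0]
force: [-1.1, -0.3, 0.3]
gripper_width: 0.5
gripper_force: 0.0
```

Request:
arm_command --motion '[{"offset":[-0.002,-0.003,0],"spin":0},{"offset":[-0.002,-0.003,0],"spin":0},{"offset":[-0.0015,-0.002,0],"spin":0},{"offset":[-0.0015,-0.002,0],"spin":0},{"offset":[-0.002,-0.003,0],"spin":0}]'

```text
time_s: 18.18
ee_pos: [557.5, 313.9, 33.2]
ee_rot: [179.9, -0.0, 180.0]
force: [-2.4, 2.5, 0.9]
gripper_width: 0.4
gripper_force: 1.8
```

Request:
arm_command --motion '[{"offset":[-0.004,-0.006,0.001],"spin":0},{"offset":[-0.006,-0.008,0.001],"spin":0},{"offset":[-0.008,-0.011,0],"spin":0},{"offset":[-0.008,-0.011,0],"spin":0},{"offset":[-0.008,-0.011,0],"spin":0}]'

```text
time_s: 18.8
ee_pos: [592.1, 266.9, 31.8]
ee_rot: [179.9, 0.0, -180.0]
force: [-2.9, 3.5, 4.3]
gripper_width: 0.2
gripper_force: 3.0
```

Request:
arm_command --motion '[{"offset":[-0.008,-0.011,0],"spin":0},{"offset":[-0.008,-0.011,0],"spin":0},{"offset":[-0.008,-0.011,0],"spin":0},{"offset":[-0.008,-0.011,0],"spin":0},{"offset":[-0.008,-0.011,0],"spin":0}]'

```text
time_s: 19.42
ee_pos: [632.0, 211.9, 31.8]
ee_rot: [179.9, 0.0, 180.0]
force: [-2.3, 3.9, 4.9]
gripper_width: 0.4
gripper_force: 3.0
```

Request:
arm_command --motion '[{"offset":[-0.004,-0.012,0],"spin":0},{"offset":[0,-0.013,0],"spin":0},{"offset":[0,-0.013,0],"spin":0},{"offset":[0,-0.013,0],"spin":0},{"offset":[0,-0.013,0],"spin":0}]'

```text
time_s: 20.05
ee_pos: [636.2, 146.9, 31.5]
ee_rot: [179.9, 0.1, 180.0]
force: [-0.1, 6.3, 5.0]
gripper_width: 0.6
gripper_force: 2.9
```

Run:
```python
from h import *
print(env.state()['ee_pos'])
rim((632,150),45,53,62,52,33,('top','scene'),'2.png')
```

```text
[636.18184346 146.87562438  31.46195948]
top 65 enc 622.4 196.3 22.3 fit [637.4 165.7] 2.9
scene 496 enc 638.2 158.9 52.0 fit [637.5 158.5] 4.91
```

View pics/scene2.png

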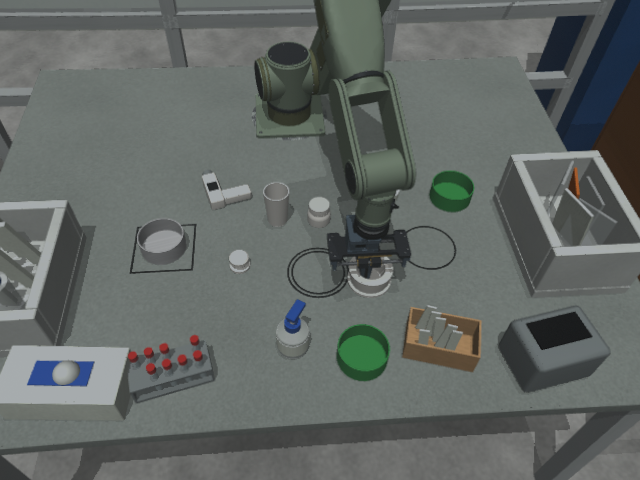

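The scene shows the pan upright inside the square at (162,242), and the pot upright at (370,275) next to the hatch ring at (318,272).

Request:
arm_command --motion '[{"offset":[0,-0.012,0],"spin":0},{"offset":[0.002,-0.012,0],"spin":0},{"offset":[0.005,-0.012,0],"spin":0},{"offset":[0.006,-0.012,0],"spin":0},{"offset":[0.006,-0.012,0],"spin":0}]'

```text
time_s: 20.78
ee_pos: [616.3, 86.3, 30.8]
ee_rot: [-180.0, -0.0, -180.0]
force: [2.0, 3.1, 1.5]
gripper_width: 0.4
gripper_force: 1.6
```

Request:
arm_command --motion '[{"offset":[0.006,-0.012,0],"spin":0},{"offset":[0.006,-0.012,0],"spin":0},{"offset":[0.005,-0.01,0],"spin":0},{"offset":[0.004,-0.009,0],"spin":0},{"offset":[0.003,-0.007,0],"spin":0}]'

```text
time_s: 21.4
ee_pos: [592.5, 36.8, 30.9]
ee_rot: [180.0, -0.0, -180.0]
force: [1.7, 2.5, 0.6]
gripper_width: 0.6
gripper_force: 1.4
```

Request:
arm_command --motion '[{"offset":[0.001,-0.004,0],"spin":0},{"offset":[0.001,-0.003,0],"spin":0},{"offset":[0,0,0],"spin":0}]'

```text
time_s: 21.78
ee_pos: [590.7, 30.0, 30.9]
ee_rot: [-180.0, -0.0, -180.0]
force: [0.6, 0.8, -0.1]
gripper_width: 0.4
gripper_force: 0.5
```

Request:
arm_command --motion '[{"offset":[0,-0.002,0],"spin":0},{"offset":[0,-0.002,0],"spin":0},{"offset":[0,0,0],"spin":0},{"offset":[0,0.008,0],"spin":0},{"offset":[0,0,-0.03],"spin":0}]'

```text
time_s: 22.4
ee_pos: [589.0, 34.6, 59.1]
ee_rot: [-180.0, -0.3, -179.9]
force: [0.4, -0.1, -0.6]
gripper_width: 0.5
gripper_force: 0.0
```

Request:
arm_command --motion '[{"offset":[0,0,-0.05],"spin":0},{"offset":[0,0,-0.05],"spin":0},{"offset":[0.02,0,-0.05],"spin":0},{"offset":[0.06,0,-0.01],"spin":0},{"offset":[0.06,0,0],"spin":0}]'

```text
time_s: 23.02
ee_pos: [450.1, 34.2, 222.1]
ee_rot: [-180.0, 0.2, -180.0]
force: [0.1, 0.1, -0.2]
gripper_width: 0.0
gripper_force: 0.0
```

Run:
```python
from h import *
print(env.state()['ee_pos'])
rim((595,36),45,53,62,52,33,('top','scene'))
rim((427,-51),98,110,50,32.5,29.5,('top','scene'))
marks(which=('hatch',))
```

```text
[450.08558827  34.22901524 222.08198116]
top 1076 enc 588.9 42.1 51.4 fit [588.5  42.1] 4.61
scene 690 enc 591.6 41.3 52.9 fit [593.   40.2] 4.86
top 40 enc 426.6 -75.2 20.0 fit [427.2 -50. ] 0.83
scene 148 enc 427.9 -53.0 35.5 fit [430.1 -52.1] 1.18
top hatch 453 [593.6  35.8]
scene hatch 247 [593.9  37. ]
```

Request:
arm_command --motion '[{"offset":[-0.06,0.003,0],"spin":0},{"offset":[-0.06,0.003,0.02],"spin":0},{"offset":[-0.021,0.002,0.05],"spin":0},{"offset":[0,0,0.05],"spin":0},{"offset":[0,0,0],"spin":0}]'

```text
time_s: 23.95
ee_pos: [589.5, 42.1, 96.6]
ee_rot: [-180.0, -0.6, -180.0]
force: [0.0, 0.7, 0.4]
gripper_width: 0.4
gripper_force: 0.0
```

Request:
arm_command --motion '[{"offset":[0,0,0.03],"spin":0},{"offset":[0,0,0.03],"spin":0},{"offset":[0,0,0.012],"spin":0},{"offset":[0,-0.006,0],"spin":0},{"offset":[0,-0.004,0],"spin":0}]'

```text
time_s: 24.58
ee_pos: [592.5, 31.9, 30.9]
ee_rot: [180.0, 0.2, -180.0]
force: [0.6, 0.1, 0.3]
gripper_width: 0.6
gripper_force: 0.0
```

Request:
arm_command --motion '[{"offset":[0,-0.002,0],"spin":0},{"offset":[0,-0.002,0],"spin":0},{"offset":[0,0,0],"spin":0}]'

```text
time_s: 24.95
ee_pos: [591.3, 28.1, 29.5]
ee_rot: [180.0, 0.0, 180.0]
force: [0.0, -0.6, 0.3]
gripper_width: 0.7
gripper_force: 0.0
```

Request:
arm_command --motion '[{"offset":[0,-0.001,0],"spin":0},{"offset":[0,-0.001,0],"spin":0},{"offset":[0,0,0],"spin":0}]'

```text
time_s: 25.32
ee_pos: [591.1, 26.7, 29.2]
ee_rot: [180.0, -0.0, -180.0]
force: [-0.0, 1.8, 0.4]
gripper_width: 0.5
gripper_force: 0.9
```

Request:
arm_command --motion '[{"offset":[0,-0.001,0],"spin":0},{"offset":[0,-0.001,0],"spin":0},{"offset":[0,0,0],"spin":0}]'

```text
time_s: 25.7
ee_pos: [591.1, 24.4, 29.2]
ee_rot: [180.0, -0.0, -180.0]
force: [-0.7, 2.5, -0.2]
gripper_width: 0.2
gripper_force: 1.4
```

Request:
arm_command --motion '[{"offset":[0,-0.001,0],"spin":0},{"offset":[0,-0.001,0],"spin":0},{"offset":[0,0,0],"spin":0}]'

```text
time_s: 26.08
ee_pos: [591.2, 22.1, 29.2]
ee_rot: [-180.0, 0.0, -180.0]
force: [0.5, 1.9, 0.5]
gripper_width: 0.2
gripper_force: 1.1
```

Request:
arm_command --motion '[{"offset":[0,-0.001,0],"spin":0},{"offset":[0,0,0],"spin":0},{"offset":[0,0.014,0],"spin":0},{"offset":[-0.005,0,0],"spin":0},{"offset":[0,0,0],"spin":0}]'

```text
time_s: 26.7
ee_pos: [596.8, 35.4, 29.2]
ee_rot: [-180.0, 0.0, -179.9]
force: [-0.7, 1.6, -0.4]
gripper_width: 0.6
gripper_force: 0.0
```

Request:
arm_command --motion '[{"offset":[-0.002,0,0],"spin":0},{"offset":[-0.001,0,0],"spin":0},{"offset":[0,0,0],"spin":0}]'

```text
time_s: 27.08
ee_pos: [599.2, 35.2, 29.2]
ee_rot: [180.0, -0.0, -180.0]
force: [-0.1, -0.4, 0.4]
gripper_width: 0.7
gripper_force: 0.0
```

Request:
arm_command --motion '[{"offset":[-0.001,0,0],"spin":0},{"offset":[-0.001,0,0],"spin":0},{"offset":[0,0,0],"spin":0}]'

```text
time_s: 27.45
ee_pos: [600.1, 35.3, 29.0]
ee_rot: [-180.0, -0.1, -180.0]
force: [-2.5, -0.6, 1.6]
gripper_width: 0.6
gripper_force: 1.7
```

Request:
arm_command --motion '[{"offset":[-0.001,0,0],"spin":0},{"offset":[-0.001,0,0],"spin":0},{"offset":[-0.001,0,0],"spin":0},{"offset":[0,0,0],"spin":0}]'

```text
time_s: 27.95
ee_pos: [604.4, 35.3, 29.1]
ee_rot: [180.0, 0.0, -180.0]
force: [-2.4, 0.1, -0.2]
gripper_width: 0.6
gripper_force: 1.2
```

Request:
arm_command --motion '[{"offset":[0.009,0,0],"spin":0},{"offset":[0,0,-0.04],"spin":0},{"offset":[0,0,-0.05],"spin":0},{"offset":[0,0,-0.05],"spin":0},{"offset":[0.02,0,-0.05],"spin":0}]'

```text
time_s: 28.58
ee_pos: [576.3, 35.3, 221.2]
ee_rot: [180.0, 0.2, -180.0]
force: [0.1, 0.6, 0.5]
gripper_width: 0.6
gripper_force: 0.0
```

Request:
arm_command --motion '[{"offset":[0.05,0,-0.01],"spin":0},{"offset":[0.05,0,0],"spin":0},{"offset":[0,0,0],"spin":0}]' --jaw 0.0912

```text
time_s: 28.95
ee_pos: [472.2, 35.3, 229.8]
ee_rot: [180.0, 0.1, -180.0]
force: [0.6, -0.3, -0.1]
gripper_width: 27.3
gripper_force: 0.0
```

Run:
```python
from h import *
print(env.state()['ee_pos'])
rim((594,36),45,53,62,52,33,('top','scene'))
marks(which=('hatch',))
p,d=grab('top'); cv2.imwrite('pics/crop2.png',cv2.resize(p[180:350,260:430],None,fx=3.4,fy=3.4,interpolation=cv2.INTER_CUBIC))
```

```text
[472.23399028  35.28602318 229.82328627]
top 920 enc 593.6 37.0 51.5 fit [594.7  37. ] 4.59
scene 697 enc 596.6 36.0 53.4 fit [597.2  34.8] 4.87
top hatch 283 [593.6  36.8]
scene hatch 241 [594.1  36. ]
```

View pics/crop2.png

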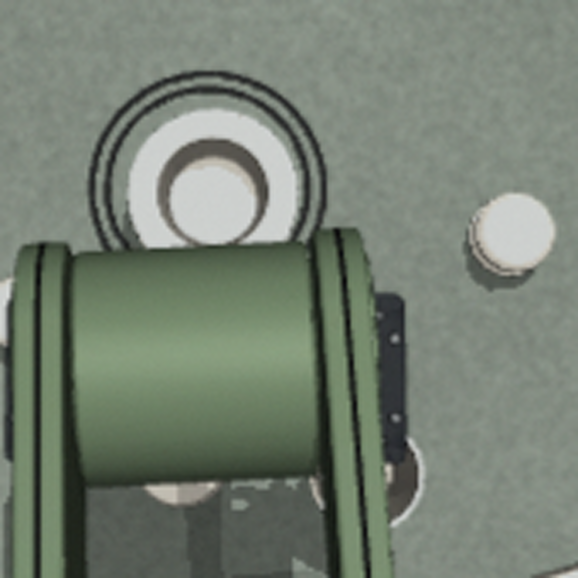

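The pot is centred on the double ring to about 1 mm. Now I'll go above the cup at (427,-51), the open one, with jaws open.

Request:
arm_command --motion '[{"offset":[0.022,-0.043,0],"spin":0},{"offset":[0.023,-0.043,0],"spin":0},{"offset":[0,0,0.03],"spin":0},{"offset":[0,0,0.03],"spin":0},{"offset":[0,0,0],"spin":0}]' --jaw 0.0912

```text
time_s: 29.82
ee_pos: [429.5, -50.8, 167.4]
ee_rot: [180.0, -0.3, 180.0]
force: [-0.2, 0.1, 0.5]
gripper_width: 90.9
gripper_force: 0.0
```

Run:
```python
from h import *
p,d=grab('top','top3.png'); p,d=grab('scene'); cv2.imwrite('pics/crop3.png',cv2.resize(p[120:300,180:400],None,fx=3,fy=3,interpolation=cv2.INTER_CUBIC))
print(env.state()['ee_pos'],env.state()['gripper_width'])
```

```text
[431.29906465 -50.89244802 169.6282425 ] 91.12060903778288
```

View pics/crop3.png

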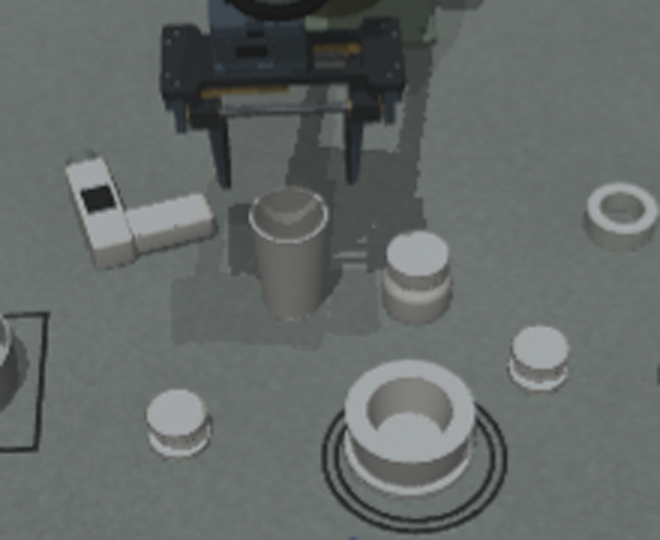

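Fingers straddle the open cup (crop 290,250), clear of the jar (417,275). Descending.

Request:
arm_command --motion '[{"offset":[0,0,0.03],"spin":0},{"offset":[0,0,0.03],"spin":0},{"offset":[0,0,0.02],"spin":0},{"offset":[0,0,0.014],"spin":0},{"offset":[0,0,0],"spin":0}]'

```text
time_s: 30.55
ee_pos: [431.0, -50.7, 75.5]
ee_rot: [180.0, 0.0, -180.0]
force: [0.2, 0.3, 0.0]
gripper_width: 91.4
gripper_force: 0.0
```

Request:
arm_command --motion '[{"offset":[0.004,0,0.002],"spin":0},{"offset":[0,0,0],"spin":0}]'

```text
time_s: 30.8
ee_pos: [426.4, -50.8, 73.9]
ee_rot: [-180.0, 0.1, -180.0]
force: [0.7, -0.5, 0.5]
gripper_width: 91.8
gripper_force: 0.0
```

Request:
arm_command --motion '[{"offset":[0,0,0],"spin":0},{"offset":[0,0,0],"spin":0},{"offset":[0,0,0],"spin":0},{"offset":[0,0,0],"spin":0},{"offset":[0,0,0],"spin":0}]' --jaw 0.05 --newtons 8

```text
time_s: 31.42
ee_pos: [426.3, -50.8, 73.3]
ee_rot: [-180.0, 0.0, -180.0]
force: [-0.8, -0.5, 1.6]
gripper_width: 63.4
gripper_force: 8.0
```

Request:
arm_command --motion '[{"offset":[0,0,-0.005],"spin":0},{"offset":[0,0,-0.02],"spin":0},{"offset":[0,0,-0.03],"spin":0},{"offset":[0,0,-0.03],"spin":0},{"offset":[0,0,0],"spin":0}]'

```text
time_s: 32.05
ee_pos: [427.6, -50.9, 160.2]
ee_rot: [-180.0, 0.3, -180.0]
force: [-0.0, 0.7, -0.4]
gripper_width: 63.5
gripper_force: 8.0
```

Request:
arm_command --motion '[{"offset":[-0.03,0.015,-0.01],"spin":0},{"offset":[-0.04,0.02,0],"spin":0},{"offset":[-0.04,0.022,0],"spin":0},{"offset":[-0.036,0.02,0],"spin":0},{"offset":[-0.02,0.011,0],"spin":0}]'

```text
time_s: 32.67
ee_pos: [593.0, 38.4, 166.3]
ee_rot: [180.0, -0.1, -179.9]
force: [0.1, -0.5, -0.2]
gripper_width: 63.9
gripper_force: 8.0
```

Request:
arm_command --motion '[{"offset":[0,0,0],"spin":0},{"offset":[0,0,0],"spin":0}]'

```text
time_s: 32.92
ee_pos: [590.7, 36.9, 167.1]
ee_rot: [-180.0, -0.2, -180.0]
force: [-0.2, -0.5, -0.9]
gripper_width: 63.6
gripper_force: 8.0
```

Run:
```python
from h import *
print(env.state()['ee_pos'])
p,d=grab('top'); p,d=grab('scene'); cv2.imwrite('pics/crop4.png',cv2.resize(p[140:330,220:420],None,fx=3,fy=3,interpolation=cv2.INTER_CUBIC))
for t,z in(('cup',97),('cup_mid',150),('pot',0)):
  for c in('top','scene'):
    print(t,c,[(round(q['score'],2),np.round(atz(c,q['location'],z)[:2],1).tolist()) for q in env.pinpoint(c,t)[:2]])
rim((594,36),45,53,62,52,33,('scene',))
```

```text
[590.72214898  36.9289979  167.1295819 ]
cup top [(0.46, [586.6, 47.3]), (0.22, [560.9, -141.2])]
cup scene [(0.75, [574.3, 48.5]), (0.66, [642.5, -136.4])]
cup_mid top [(0.66, [588.6, 42.2])]
cup_mid scene [(0.64, [583.1, 39.5])]
pot top [(0.57, [594.3, 40.5])]
pot scene [(0.64, [508.7, -341.3]), (0.59, [599.9, 38.8])]
scene 573 enc 596.7 33.9 53.8 fit [598.   34.8] 4.82
```

View pics/crop4.png

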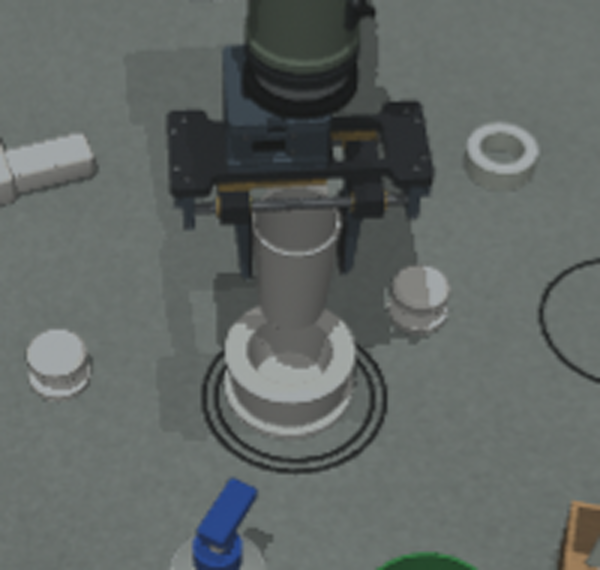

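Cup hangs upright over the pot's bore (crop 295,320 over 290,350). Shift +3 mm in x and lower.

Request:
arm_command --motion '[{"offset":[-0.003,0,0],"spin":0},{"offset":[0,0,0.02],"spin":0},{"offset":[0,0,0.02],"spin":0},{"offset":[0,0,0.01],"spin":0},{"offset":[0,0,0],"spin":0}]'

```text
time_s: 34.0
ee_pos: [595.0, 37.3, 117.7]
ee_rot: [180.0, -0.1, -180.0]
force: [0.6, -0.0, -0.9]
gripper_width: 63.2
gripper_force: 8.0
```

Request:
arm_command --motion '[{"offset":[0,0,0.006],"spin":0},{"offset":[0,0,0.006],"spin":0},{"offset":[0,0,0.004],"spin":0},{"offset":[0,0,0],"spin":0}]'

```text
time_s: 34.5
ee_pos: [595.0, 37.3, 101.9]
ee_rot: [180.0, -0.0, -180.0]
force: [0.6, -0.4, 0.4]
gripper_width: 63.5
gripper_force: 8.0
```

Foot ≈ 28.6, need 10. Continue gently.

Request:
arm_command --motion '[{"offset":[0,0,0.004],"spin":0},{"offset":[0,0,0.004],"spin":0},{"offset":[0,0,0],"spin":0}]'

```text
time_s: 34.88
ee_pos: [594.9, 37.3, 93.8]
ee_rot: [180.0, -0.0, -180.0]
force: [-0.2, -0.2, -0.7]
gripper_width: 63.8
gripper_force: 8.0
```

Request:
arm_command --motion '[{"offset":[0,0,0.003],"spin":0},{"offset":[0,0,0.003],"spin":0},{"offset":[0,0,0],"spin":0}]'

```text
time_s: 35.25
ee_pos: [595.0, 37.2, 87.9]
ee_rot: [-180.0, -0.0, -180.0]
force: [0.1, -0.9, -1.0]
gripper_width: 63.8
gripper_force: 8.0
```

No contact; 4.6 mm left.

Request:
arm_command --motion '[{"offset":[0,0,0.002],"spin":0},{"offset":[0,0,0.001],"spin":0},{"offset":[0,0,0],"spin":0}]'

```text
time_s: 35.62
ee_pos: [595.1, 37.2, 85.2]
ee_rot: [-180.0, -0.0, -180.0]
force: [0.8, -0.2, -0.7]
gripper_width: 63.5
gripper_force: 8.0
```

Request:
arm_command --motion '[{"offset":[0,0,0.001],"spin":0},{"offset":[0,0,0.0005],"spin":0},{"offset":[0,0,0],"spin":0}]'

```text
time_s: 36.0
ee_pos: [595.1, 37.2, 83.7]
ee_rot: [-180.0, -0.0, -180.0]
force: [0.1, -0.3, -0.7]
gripper_width: 63.4
gripper_force: 8.0
```

Request:
arm_command --motion '[{"offset":[0,0,0.0005],"spin":0},{"offset":[0,0,0.0005],"spin":0},{"offset":[0,0,0],"spin":0}]'

```text
time_s: 36.38
ee_pos: [595.5, 37.2, 83.5]
ee_rot: [-180.0, 0.1, -180.0]
force: [-1.4, -2.7, 4.7]
gripper_width: 63.5
gripper_force: 8.0
```

Request:
arm_command --motion '[{"offset":[0,0,0.0005],"spin":0},{"offset":[0,0,0],"spin":0}]'

```text
time_s: 36.62
ee_pos: [595.7, 37.3, 83.4]
ee_rot: [180.0, 0.1, -180.0]
force: [-0.9, -2.3, 7.4]
gripper_width: 63.6
gripper_force: 8.0
```

Contact at the expected depth (83.4 vs 83.3), ~7 N. Release and retreat straight up.

Request:
arm_command --motion '[{"offset":[0,0,-0.0005],"spin":0},{"offset":[0,0,0],"spin":0},{"offset":[0,0,0],"spin":0},{"offset":[0,0,0],"spin":0},{"offset":[0,0,0],"spin":0}]' --jaw 0.0912

```text
time_s: 37.25
ee_pos: [595.1, 37.4, 82.6]
ee_rot: [180.0, -0.0, -180.0]
force: [0.3, 0.6, -0.2]
gripper_width: 91.1
gripper_force: 0.0
```

Request:
arm_command --motion '[{"offset":[0,0,-0.02],"spin":0},{"offset":[0,0,-0.05],"spin":0},{"offset":[0,0,-0.05],"spin":0},{"offset":[0,0,-0.04],"spin":0},{"offset":[0.04,0,0],"spin":0}]'

```text
time_s: 37.88
ee_pos: [558.5, 37.4, 246.2]
ee_rot: [180.0, 0.5, -180.0]
force: [-0.4, 0.1, -0.2]
gripper_width: 91.4
gripper_force: 0.0
```

Request:
arm_command --motion '[{"offset":[0.05,0,0],"spin":0},{"offset":[0.05,0,0],"spin":0},{"offset":[0.05,0,0],"spin":0},{"offset":[0,0,0],"spin":0}]'

```text
time_s: 38.38
ee_pos: [401.9, 37.2, 242.9]
ee_rot: [180.0, -0.0, -180.0]
force: [0.1, 0.1, -0.1]
gripper_width: 91.4
gripper_force: 0.0
```

Run:
```python
from h import *
print(env.state()['ee_pos'],env.state()['time_s'])
rim((594,36),106,125,50,32.5,29.5,('top','scene'))
p,d=grab('top'); P,g=cloud('top',d); r=np.hypot(P[...,0]-595,P[...,1]-37); k=(r<45)&(P[...,2]>80); print('rim z',np.round(np.percentile(P[k][:,2],[50,90,98]),1))
rim((594,36),45,53,62,52,33,('top','scene'))
rim((505,-335),43,51,75,55,52,('top','scene'))
rim((435,57),54,64,45,30,30,('top',)); rim((523,150),32,42,40,25,25,('top',))
marks()
p,d=grab('scene'); cv2.imwrite('pics/crop5.png',cv2.resize(p[140:330,110:420],None,fx=2.5,fy=2.5,interpolation=cv2.INTER_CUBIC))
```

```text
[401.8665631   37.22034449 242.85103998] 38.375
top 188 enc 593.8 37.2 32.3 fit [593.3  37.4] 0.91
scene 204 enc 596.9 34.9 33.7 fit [597.2  35.3] 0.88
rim z [110.2 116.1 117.8]
top 929 enc 593.7 37.2 51.6 fit [595.1  37.2] 4.37
scene 556 enc 597.6 36.1 53.3 fit [596.1  35.2] 5.23
top 292 enc 503.1 -335.3 55.9 fit [ 502.1 -335.5] 0.81
scene 216 enc 504.6 -336.9 57.6 fit [ 505.  -335.8] 0.98
top 248 enc 438.1 56.7 26.1 fit [420.7  55.4] 4.37
top 400 enc 522.4 151.4 23.7 fit [535.5 150. ] 7.62
top hatch 449 [594.2  35.2]
top square 494 [ 504.5 -334.8]
scene hatch 247 [594.1  36.8]
scene square 290 [ 505.3 -335.7]
```

View pics/crop5.png

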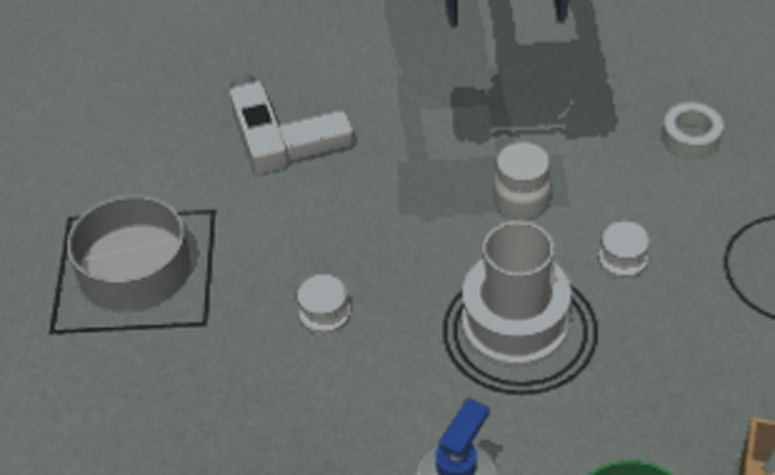

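The picture shows the cup nested upright in the pot (crop 517,280; rim at about 115 mm, as it should be), the pot centred on the double ring, and the pan inside the square (128,255). The jar, tape and thermometer haven't moved. Handing in.

```bash
python3 -c "
from workcell import env
print(env.job_done())"
```

```text
the job is handed in; nothing more can be done
None
```

Job handed in: by the final camera check, the pan sits within about 3 mm of the square mark's centre, the foam pot is within about 3 mm of centre on the double ring, and the cup is fully nested in it and released, after about 38 s of the 72 s allowed.

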